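# Empty the toggle scoop into the bowl at the shoe repair bench

### The arm

A 7-joint arm with a two-finger parallel gripper is mounted at the origin on the work surface. World frame = base frame: x ahead of the robot, y to its left, z up, the work surface at z = 0. Lengths are in m, angles in rad, forces in N, time in s.
With the tool pointing down it reaches from about 0.4 to 0.85 m from the base axis. Payload 4.5 kg.
Tool frame: the origin (TCP) lies on the centre line of the jaws, within the pads' length; the fingertips stand 25 mm ahead of it and the grasp point (between the pads) lies 6 mm ahead of it (robot.tip_extent is the distance from the TCP to the fingertips, in m); z points along the fingers, y is the line along which they close (so a half turn about z gives the same grasp; the last joint's range is limited). The gripper opens to 85 mm and grips with 20 to 120 N. Pads are 22 mm wide; open, the fingers measure 114 mm over their backs; the gripper's body (76 mm by 85 mm) begins 54 mm behind the grasp point. The pads swing forward as they close: fully open they stand 13 mm farther back than shut.
Start: joints at [1.341, 0.689, -0.195, 1.565, 0.157, 0.902, -0.215], TCP at [0.163, -0.603, 0.256] pointing down, gripper open.
Joint ranges: [-3.01, 3.01], [-0.46, 2.08], [-1.47, 1.51], [0.13, 2.56], [-1, 4.14], [0.04, 2.09], [-2.66, 2.66]. Speed limits (rad/s): [2.57, 2.57, 3.14, 3.14, 3.14, 3.14, 3.14].

### API

Orientations are given as a unit quaternion [w, x, y, z].
In Python, from workcell import robot, cams gives the robot as it stands.
- The arm moves only by the tool apply_moves, never from a script. Its argument "increments" is a list that holds one entry, the list of rows, each a list of 6 numbers: the shift along the tool's x, y, z in mm, then the turn, a rotation vector about the tool's x, y, z in rad. In form: [[[dx, dy, dz, wx, wy, wz], ...]]. A call has exactly 5 rows; each row shifts and turns the commanded pose from where the row before left it, along the tool's axes as they then stand; what a row does not reach is not made up. A row lasts 1/10 s, in which the tool goes at most 50 mm and 8.59 degrees, less where a joint would pass 70% of its speed; a pose out of reach is approached as far as the arm can. A call is refused whole if a number of a shift passes 50 or a number of a turn 0.15, either way. A call with a gripper value outside its range is refused whole. "hand" is the finger opening in mm, from 0 to 85.4, set as the call begins (left out, the last holds). The fingers move at their own pace and stop on an object; the grip force is fixed at half the most. Time passes only in rows, so rows that do not move let the fingers close, or fill a call up. It gives the time, the measured TCP pose, the force, the opening and the grip force at its end, in the units of the state.
- robot.sense(): the state, without advancing time (a new reading comes with each control period).
- cams.grab_frame(name): name is "scene" or "top" or "wrist"; returns a dict with "img" (400x640x3 uint8, red, green, blue), "depth" (400x640 float32, m along the optical axis (not along the pixel's ray), 0 where there is no reading), "intrinsics" (3x3 intrinsics, pixels), "world_from_camera" (4x4, takes a point from camera to world coordinates). Camera axes: x right, y down, z forward; pixel columns grow to the right and rows downward; lengths in m; the calibration is good to about 2 mm. A picture is of the moment at which its call begins.
- robot.job_done(): hands the job in; it is judged then, once.
The state is a dict: "t": time; "joint_positions": joint angles; "joint_velocities": joint speeds; "tau": joint torques, N m; "tcp_pos": TCP position; "ee_rot": TCP orientation; "contact_force": force on the tool from outside, world axes, zero at the start; "wrist_torque": the same for the moment, N m; "opening": opening from 0.0 (shut) to 1.0 (fully open); "grip_force": force on a finger pad.
Only numpy, scipy, OpenCV 4.12 (cv2) and the standard library are available. Lean on these libraries where they do the work, as an engineer would, in place of code of your own. Each camera call takes 0.05 s, during which the arm holds its last target. There are 200 camera calls.

### The job

The steel scoop-cup of wooden toggles is parked in its wooden dock, where its handle is out of reach: lift it out by its body and stand it upright on the cork mat, letting it go there without losing a toggle. Then take it again by its handle, tip all six toggles over its lip into the round wooden bowl, and stand the empty cup upright on the cork mat again. Do not touch the toggles with the gripper, and leave the bowl and the other things on the bench where they are.

Things in the scene. Friction and masses are not known exactly. Their poses are not given: they have to be found in the camera images.
- cup: steel scoop-cup with a wooden handle, starting in the dock with six toggles inside. Origin under its floor, z up, 72 mm high, walls and floor 4 mm. Floor spans y -30 to 24 mm; parallel upright cheeks with outer faces at x = +-32 mm; upright back wall at y = -30 mm; facing it the pouring lip leans outward 38 degrees, from y = 24 mm at the floor to y = 80 mm at the rim. About 0.2 kg
- cup_body (a point): point midway between the cheeks of the cup, at (0, 6, 45) mm in the cup frame: pinch here across the cheeks (64 mm, along cup x) from above
- cup_handle (a point): middle of the handle, at (0, -64, 51) mm in the cup frame. The handle is a level bar along cup y, from y = -30 to -89 mm, 14 mm thick in x, z = 38 to 64 mm; pinch across its thickness, from above or tilted from behind
- cup_lip (a point): middle of the top edge of the pouring lip, at (0, 80, 72) mm in the cup frame. Tipping the cup about its x axis by 90 degrees or a little more, with this +y side going down, empties it; shaking helps
- dock: fixed light-wood dock. The cup starts at the dock origin, same axes, on its 12 mm base board (150 mm in x, y = -125 to 65 mm). Behind the cup, y -45 to -124 mm and x -64 to 64 mm, two blocks rise to z = 94 mm on either side of a 28 mm slot that holds the handle, too narrow for fingers. The cup lifts straight up out of it
- mat: fixed cork mat, 150 (x) x 170 (y) x 4 mm, origin under its centre; where the cup is stood, with its origin well inside the mat
- mat_top (a point): centre of the mat's top face
- bowl: round dark-wood bowl, loose, 160 mm across at the rim, 60 mm high, origin under its centre: where the toggles go
- toggle0: wooden toggle, a rod with round ends, 20 mm thick, 27 mm long along its x axis; origin at its centre; starts in the cup
- toggle1: wooden toggle, a rod with round ends, 20 mm thick, 27 mm long along its x axis; origin at its centre; starts in the cup
- toggle2: wooden toggle, a rod with round ends, 20 mm thick, 27 mm long along its x axis; origin at its centre; starts in the cup
- toggle3: wooden toggle, a rod with round ends, 20 mm thick, 27 mm long along its x axis; origin at its centre; starts in the cup
- toggle4: wooden toggle, a rod with round ends, 20 mm thick, 27 mm long along its x axis; origin at its centre; starts in the cup
- toggle5: wooden toggle, a rod with round ends, 20 mm thick, 27 mm long along its x axis; origin at its centre; starts in the cup
- tray: shallow square aluminium tray, 150 x 150 x 30 mm, with four compartments, empty; origin under its centre. A bystander, easily told from the bowl by its shape
- jar: closed amber glass jar, 68 mm across, 85 mm high; origin under its centre. A bystander
- tin: flat round polish tin, 82 mm across, 30 mm high; origin under its centre. A bystander
- hammer: cobbler's hammer lying along its x axis, about 280 mm long. A bystander
- brush: shoe brush with a handle lying along its x axis, about 200 mm long. A bystander
- last: wooden shoe last, about 225 mm long along its x axis, 87 mm high; origin on its underside near the middle. A bystander
Mind the look-alikes: they are no part of the job. There is more than one size of the mat; the one meant has the size given above. What is shaped like the cup but orange is not meant.

How it is judged:
On the way, in this order (a step that is already met when the one before it is completed fails the run):
1. the cup, out of its dock, stands upright on the cork mat and is let go, with all six toggles still in it (x of cup in the frame of mat between -0.06 and 0.06 m and y of cup in the frame of mat between -0.075 and 0.075 m and height (world z) of cup below 0.01 m and angle between cup's own z axis and vertical below 0.12 rad and linear speed of cup below 0.02 m/s and contact force between the fingers and cup below 0.05 N and distance between each of toggle0, toggle1, toggle2, toggle3, toggle4, toggle5 and cup_body below 0.08 m), for 0.2 s.
2. the cup is held by its handle and tipped with its lip over the bowl (angle between cup's own z axis and vertical above 1 rad and distance between the grasp point and cup_handle below 0.045 m and contact force between the fingers and cup above 0.5 N and horizontal distance between cup_lip and bowl below 0.09 m and height (world z) of cup_lip above 0.03 m), for 0.1 s.
At the end, for the whole second after the job is handed in: All six toggles lie at rest inside the upright bowl (centres within 72 mm of its axis and below 55 mm above its underside), and the cup stands upright (within 0.12 rad) and at rest on the cork mat, its origin within the mat (60 mm in mat x, 75 mm in mat y of the centre), released (x of cup in the frame of mat between -0.06 and 0.06 m and y of cup in the frame of mat between -0.075 and 0.075 m and height (world z) of cup below 0.01 m and angle between cup's own z axis and vertical below 0.12 rad and linear speed of cup below 0.02 m/s and contact force between the fingers and cup below 0.05 N and horizontal distance between each of toggle0, toggle1, toggle2, toggle3, toggle4, toggle5 and bowl below 0.072 m and z of each of toggle0, toggle1, toggle2, toggle3, toggle4, toggle5 in the frame of bowl below 0.055 m and linear speed of each of toggle0, toggle1, toggle2, toggle3, toggle4, toggle5 below 0.05 m/s and angle between bowl's own z axis and vertical below 0.1 rad); the robot touches nothing.
It fails at once if the gripper touches a toggle (contact force between the fingers and toggle0 above 0.3 N or contact force between the fingers and toggle1 above 0.3 N or contact force between the fingers and toggle2 above 0.3 N or contact force between the fingers and toggle3 above 0.3 N or contact force between the fingers and toggle4 above 0.3 N or contact force between the fingers and toggle5 above 0.3 N).
It fails at once if the bowl is pushed more than 25 mm (distance of bowl from where it was at the start of the episode above 0.025 m).
It fails at once if another thing on the bench is moved more than 25 mm (distance of any of tray, jar, tin, hammer, brush, last from where it was at the start of the episode above 0.025 m).
It also fails if it takes over 69 s, if anything falls off the work surface, if the arm or the gripper's body presses on something with over 40 N, if the wrist force passes 120 N, or if a joint passes its speed limit or range.

## Working session

There is one attempt and no reset: what is moved stays moved. The work goes in short steps, Python scripts to look and compute and a tool call to move; the robot and the scene stay as the last step left them, time stands still between calls to the robot, and variables do not carry over. Pictures are saved under pics/ and viewed, at most 10 in all, crops included, and the job is handed in when it is done.

Besides the shell and the picture viewer there is one more tool, called after "Call:" as name(argument=value, ...), one argument or row to a line, values as JSON. apply_moves: Moves the arm, as the interface text tells. Its arguments: {"type":"object","properties":{"increments":{"type":"array"},"hand":{"type":"number"}},"required":["increments"]}

```bash
mkdir -p pics; ls; python3 - <<'E'
from workcell import robot,cams
import cv2,numpy as np
for n in ["top","scene"]:
    f=cams.grab_frame(n); cv2.imwrite(f"pics/{n}0.png",f["img"][:,:,::-1]); np.savez(f"{n}0.npz",**f)
    print(n,f["intrinsics"].round(1).tolist(),f["world_from_camera"].round(3).tolist())
s=robot.sense();print(s)
E
```

```text
pics
top [[396.1, 0.0, 322.6], [0.0, 396.1, 200.1], [0.0, 0.0, 1.0]] [[-0.024, -0.992, 0.127, 0.396], [-1.0, 0.026, 0.011, 0.127], [-0.014, -0.127, -0.992, 1.237], [0.0, 0.0, 0.0, 1.0]]
scene [[514.3, 0.0, 326.9], [0.0, 514.3, 206.1], [0.0, 0.0, 1.0]] [[0.529, 0.716, -0.455, 1.434], [0.848, -0.442, 0.292, -0.451], [0.008, -0.541, -0.841, 1.749], [0.0, 0.0, 0.0, 1.0]]
{'t': 0.1, 'joint_positions': array([ 1.34079468,  0.68989923, -0.19452721,  1.56624426,  0.15730808,
        0.9024839 , -0.21510031]), 'joint_velocities': array([ 1.05641647e-03, -3.02966850e-03,  2.77341384e-04, -3.43482395e-03,
        1.20936838e-03, -9.07179307e-05, -9.14750305e-05]), 'tau': array([-3.40712773e-03, -5.40603340e+01, -1.27185356e+00, -1.58986437e+01,
        9.30952752e-03,  4.40373362e-03,  2.25772988e-05]), 'tcp_pos': array([ 0.16279256, -0.60286947,  0.25556381]), 'ee_rot': array([-8.04148694e-04,  9.91307632e-01,  1.31561787e-01, -1.67149658e-04]), 'contact_force': array([ 0.21302523, -1.04622865, -0.51684953]), 'wrist_torque': array([ 0.02065863, -0.03909181,  0.01381309]), 'grip_force': 0.0, 'opening': 1.0037443338555636}
```

View pics/top0.png

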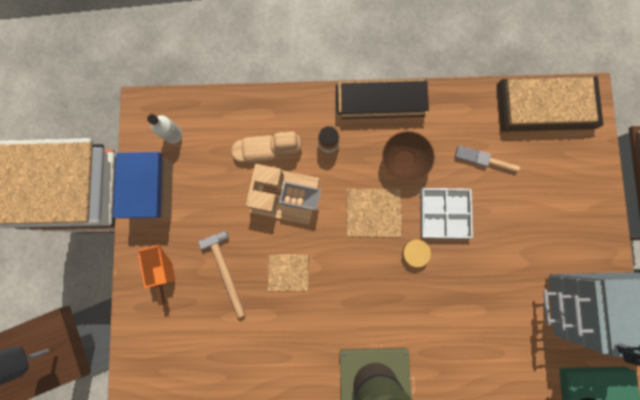

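View pics/scene0.png

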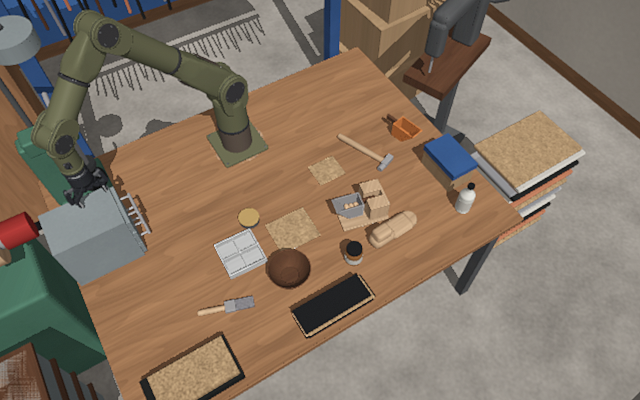

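The top view shows the cup in its dock (about (298,193), lip to the right), the large mat at (374,213), the bowl at (408,157), the tray at (446,213), the jar at (328,140), and the tin at (417,254). The scene view agrees. The orange cup and the small mat at (288,272) are look-alikes.

```bash
cat > h.py <<'E'
import numpy as np,cv2
def load(n): return dict(np.load(n+".npz"))
def cloud(f):
    K,T,d=f["intrinsics"],f["world_from_camera"],f["depth"]
    v,u=np.mgrid[:d.shape[0],:d.shape[1]]
    p=np.stack([(u-K[0,2])/K[0,0]*d,(v-K[1,2])/K[1,1]*d,d],-1)
    return p@T[:3,:3].T+T[:3,3]
def plane(f,uv,z):
    K,T=f["intrinsics"],f["world_from_camera"]
    uv=np.asarray(uv,float); r=np.c_[(uv-K[:2,2])/K[0,0],np.ones(len(uv))]@T[:3,:3].T
    return T[:3,3]+r*((z-T[2,3])/r[:,2])[:,None]
def rect(p):
    c,s,a=cv2.minAreaRect((p[:,:2]*1000).astype(np.float32)); return np.round(c,1),np.round(s,1),round(a,1)
E
python3 - <<'E'
from h import *
for n,boxes in [("top0",dict(dock=(235,160,330,235),mat=(338,180,410,245),bowl=(375,125,445,185),hammer=(195,225,250,325),tray=(418,185,478,243))),("scene0",dict(dock=(325,170,395,232),mat=(260,200,325,255),bowl=(258,240,318,292)))]:
    f=load(n);P=cloud(f);hsv=cv2.cvtColor(f["img"],cv2.COLOR_RGB2HSV)
    for k,(a,b,c,d) in boxes.items():
        p=P[b:d,a:c].reshape(-1,3);h=hsv[b:d,a:c].reshape(-1,3);ok=f["depth"][b:d,a:c].ravel()>0
        z=p[:,2]
        if k=="dock":
            m=ok&(z>.088)&(z<.1); print(n,"blocktop",m.sum(),rect(p[m]),np.median(z[m]).round(4))
            m=ok&(z>.072)&(z<.087)&(h[:,1]<90);print(" cup rim",m.sum(),rect(p[m]),p[m].mean(0).round(3))
            m=ok&(z>.006)&(z<.018);print(" base",rect(p[m]))
        if k=="mat":
            g=f["img"][b:d,a:c].astype(int); 
            print(n,"centre hsv",h.reshape(d-b,c-a,3)[(d-b)//2,(c-a)//2],"table",h[2*(c-a)+2], "z med",np.median(z[ok]).round(4))
            m=((h[:,0]>13)&(h[:,2]>130)).reshape(d-b,c-a).astype(np.uint8)
            m=cv2.morphologyEx(m,cv2.MORPH_CLOSE,np.ones((5,5)));m=cv2.morphologyEx(m,cv2.MORPH_OPEN,np.ones((7,7)))
            cs=max(cv2.findContours(m,0,2)[0],key=cv2.contourArea)[:,0]+[a,b]
            print(n,"mat",rect(plane(f,cs,.004)))
        if k=="bowl":
            m=ok&(z>.052)&(z<.066)
            q=p[m][:,:2];A=np.c_[2*q,np.ones(len(q))];s=np.linalg.lstsq(A,(q**2).sum(1),rcond=None)[0]
            c0=s[:2];print(n,"bowl",m.sum(),c0.round(4),"r",np.sqrt(s[2]+c0@c0).round(4),cv2.minEnclosingCircle((q*1000).astype(np.float32)), "zmax",z[ok].max().round(3))
        if k=="hammer":
            m=ok&(z>.008);print("hammer",rect(p[m]),z[m].max())
        if k=="tray":
            m=ok&(z>.008);print("tray",rect(p[m]),z[m].max())
    if n=="top0":
        for k,(a,b,c,d) in dict(jar=(315,120,342,160),last=(230,128,302,166),tin=(400,238,434,270)).items():
            p=P[b:d,a:c].reshape(-1,3);m=(p[:,2]>.01)&(p[:,2]<.2);print(k,rect(p[m]),p[m][:,2].max().round(3))
E
```

```text
top0 blocktop 959 (array([569.9, 253.1]), array([205. , 128.3]), 76.4) 0.0944
 cup rim 231 (array([559.3, 208.5]), array([115.3,  64.5]), 76.7) [0.557 0.198 0.081]
 base (array([567.1, 268.4]), array([296.2, 232.8]), 89.2)
top0 centre hsv [ 16 116 198] table [ 13 140 168] z med 0.0031
top0 mat (array([511.3, -14.8]), array([171.1, 181. ]), 0.7)
top0 bowl 371 [ 0.6731 -0.1203] r 0.0758 ((673.9185180664062, -121.77056121826172), 80.16917419433594) zmax 0.066
hammer (array([338.9, 453.8]), array([150.7, 261.6]), 87.0) 0.03169474952642948
tray (array([ 494.4, -230.2]), array([166. , 163.7]), 88.1) 0.038183004486754824
jar (array([734.2, 117.8]), array([63.2, 66.4]), 42.0) 0.092
last (array([705.2, 314.5]), array([107.5, 220.9]), 0.3) 0.096
tin (array([ 381.5, -138.5]), array([79.4, 80.9]), 43.8) 0.038
scene0 blocktop 416 (array([624.5, 237.6]), array([204.9, 235.5]), 77.2) 0.0926
 cup rim 328 (array([628.1, 240.2]), array([207.2, 232. ]), 81.1) [0.605 0.247 0.081]
 base (array([536.9, 288.3]), array([290.7, 297.6]), 58.2)
scene0 centre hsv [ 17  92 180] table [ 13 123 154] z med 0.0007
scene0 mat (array([495.7, -14.5]), array([259.8, 246.1]), 58.3)
scene0 bowl 192 [ 0.6758 -0.1248] r 0.076 ((674.8362426757812, -125.50617980957031), 82.07642364501953) zmax 0.071
```

```bash
cat >> h.py <<'E'
from scipy.spatial.transform import Rotation as Ro
def state():
    from workcell import robot
    s=robot.sense(); q=s["ee_rot"]
    print("t",round(s["t"],2),"p",s["tcp_pos"].round(4),"j",s["joint_positions"].round(2),"F",s["contact_force"].round(1),"op",round(s["opening"],3),"grip",round(s["grip_force"],1))
    return s["tcp_pos"],Ro.from_quat([q[1],q[2],q[3],q[0]])
def go(p,R,pt,Rt=None):
    print("shift tool mm",(R.inv().apply(np.array(pt)-p)*1000).round(1))
    if Rt is not None: print("turn tool",(R.inv()*Rt).as_rotvec().round(3))
def down(cy):  # tool down, tool x = -cup y
    tx=-np.array([cy[0],cy[1],0])/np.linalg.norm(cy); tz=np.array([0,0,-1.]); return Ro.from_matrix(np.c_[tx,np.cross(tz,tx),tz])
E
python3 - <<'E'
from h import *
f=load("top0");P=cloud(f);hsv=cv2.cvtColor(cv2.GaussianBlur(f["img"],(3,3),0),cv2.COLOR_RGB2HSV)
a,b,c,d=338,182,408,243
for nm,m in [("V",hsv[b:d,a:c,2]>180),("S",hsv[b:d,a:c,1]<128),("H",hsv[b:d,a:c,0]>=15)]:
    m=cv2.morphologyEx(m.astype(np.uint8),2+1,np.ones((3,3)));m=cv2.morphologyEx(m,2,np.ones((7,7)))
    cs=max(cv2.findContours(m,0,2)[0],key=cv2.contourArea)[:,0]+[a,b]; print(nm,rect(plane(f,cs,.004)))
a,b,c,d=235,160,330,235
p=P[b:d,a:c];sat=cv2.cvtColor(f["img"],cv2.COLOR_RGB2HSV)[b:d,a:c,1]
m=((p[...,2]>.088)&(p[...,2]<.1)&(sat>75)&(p[...,0]<.64)).astype(np.uint8);n,l,st,ce=cv2.connectedComponentsWithStats(m)
for i in range(1,n):
    if st[i,4]>60: print("block",st[i],rect(p[l==i]))
m=((p[...,2]>.07)&(p[...,2]<.088)&(sat<70)).astype(np.uint8);n,l,st,ce=cv2.connectedComponentsWithStats(m,connectivity=8)
for i in range(1,n):
    if st[i,4]>15: print("rim",st[i],rect(p[l==i]))
cup=np.array([.565,.233]);cy=np.array([-.23,-.973]);pp,R=state()
go(pp,R,[*(cup+.006*cy),.2],down(cy))
cv2.imwrite("pics/c0.png",cv2.resize(f["img"][150:245,230:350,::-1],None,fx=6,fy=6))
E
```

```text
V (array([514.3, -18.3]), array([168.5, 147.5]), 88.5)
S (array([512.7, -17.6]), array([173.3, 150.6]), 88.5)
H (array([512.8, -16.7]), array([171.6, 150.6]), 88.5)
block [ 10   9  36  43 885] (array([584.5, 314. ]), array([ 79.9, 128. ]), 76.4)
rim [ 44  22  42  28 251] (array([559.4, 208.9]), array([115.5,  64.5]), 76.7)
t 0.1 p [ 0.1628 -0.6029  0.2556] j [ 1.34  0.69 -0.19  1.57  0.16  0.9  -0.22] F [ 0.2 -1.  -0.5] op 1.004 grip 0.0
shift tool mm [ 603.5 -696.7   56.6]
turn tool [-2.000e-03 -1.000e-03 -1.075e+00]
```

View pics/c0.png

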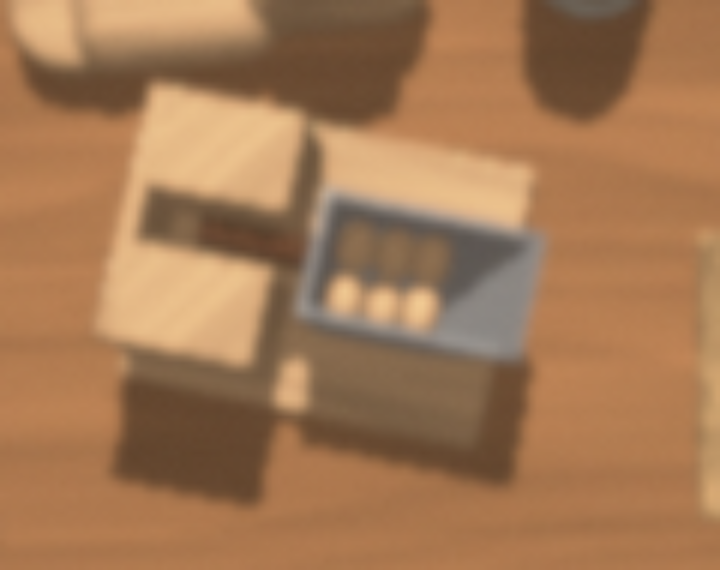

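The crop shows the cup seated in the dock: rim from about (300,200) to (540,350), six toggles inside, handle in the slot. The dock fit gives 80x128 mm (expected 79x128), and the mat fit gives 171x150 mm, so both agree. Moving over the cup.

Call:
apply_moves(
  increments=[
    [[30,-20,0,0,0,0],[40,-25,0,0,0,0],[40,-25,0,0,0,0],[40,-25,0,0,0,0],[40,-25,0,0,0,0]],
  ],
  hand=85,
)

```text
t: 0.6
tcp_pos: [0.316, -0.4364, 0.2561]
ee_rot: [-0.0, 0.991, 0.131, -0.0]
contact_force: [1.0, -0.7, -0.3]
opening: 0.996
grip_force: 0.0
```

Call:
apply_moves(
  increments=[
    [[40,-25,0,0,0,0],[40,-25,0,0,0,0],[30,-35,0,0,0,0],[25,-40,0,0,0,0],[25,-40,0,0,0,0]],
  ],
)

```text
t: 1.1
tcp_pos: [0.427, -0.2351, 0.256]
ee_rot: [-0.0, 0.991, 0.132, -0.0]
contact_force: [-0.4, 0.2, -0.1]
opening: 0.995
grip_force: 0.0
```

Call:
apply_moves(
  increments=[
    [[25,-40,0,0,0,0],[25,-40,0,0,0,0],[25,-40,0,0,0,0],[25,-40,0,0,0,0],[25,-40,0,0,0,0]],
  ],
)

```text
t: 1.6
tcp_pos: [0.4952, -0.0095, 0.2561]
ee_rot: [0.0, 0.991, 0.132, -0.0]
contact_force: [0.9, -1.2, 0.6]
opening: 0.994
grip_force: 0.0
```

Call:
apply_moves(
  increments=[
    [[25,-40,0,0,0,0],[25,-40,0,0,0,0],[25,-40,0,0,0,0],[20,-35,0,0,0,0],[10,-20,0,0,0,0]],
  ],
)

```text
t: 2.1
tcp_pos: [0.5508, 0.1899, 0.2559]
ee_rot: [-0.001, 0.991, 0.134, 0.0]
contact_force: [0.7, 1.2, -0.0]
opening: 0.991
grip_force: 0.0
```

Call:
apply_moves(
  increments=[
    [[0,0,0,0,0,-0.135],[0,0,0,0,0,-0.135],[0,0,0,0,0,-0.135],[0,0,0,0,0,-0.135],[0,0,0,0,0,-0.135]],
  ],
)

```text
t: 2.6
tcp_pos: [0.5505, 0.1849, 0.2559]
ee_rot: [0.0, 0.891, 0.455, -0.0]
contact_force: [-1.1, -0.9, -0.2]
opening: 0.994
grip_force: 0.0
```

Call:
apply_moves(
  increments=[
    [[0,0,0,0,0,-0.135],[0,0,0,0,0,-0.135],[0,0,0,0,0,-0.13],[0,0,0,0,0,0],[0,0,0,0,0,0]],
  ],
)

```text
t: 3.1
tcp_pos: [0.5507, 0.1848, 0.256]
ee_rot: [-0.0, 0.785, 0.619, -0.0]
contact_force: [1.1, 0.1, -0.3]
opening: 0.991
grip_force: 0.0
```

```bash
python3 - <<'E'
from h import *
pp,R=state();cy=np.array([-.235,-.972]);cup=np.array([.5646,.2322])
go(pp,R,[*(cup+.006*cy),.2],down(cy))
from workcell import cams
f=cams.grab_frame("wrist");np.savez("w1.npz",**f);cv2.imwrite("pics/w1.png",f["img"][:,:,::-1])
P=cloud(f);s=cv2.cvtColor(f["img"],cv2.COLOR_RGB2HSV)[...,1]
d=np.hypot(P[...,0]-.565,P[...,1]-.23)
m=((P[...,2]>.075)&(P[...,2]<.088)&(s<70)&(d<.12)).astype(np.uint8);n,l,st,ce=cv2.connectedComponentsWithStats(m,connectivity=8)
for i in range(1,n):
    if st[i,4]>200: print("rim",st[i],rect(P[l==i]))
m=((P[...,2]>.089)&(P[...,2]<.1)&(d<.22)&(s>75)&(P[...,0]<.64));print("block",rect(P[m]) if m.sum() else None)
E
```

```text
t 3.1 p [0.5507 0.1848 0.256 ] j [-0.17  0.65 -0.41  1.7   0.32  0.86 -0.94] F [ 1.1  0.1 -0.3] op 0.991 grip 0.0
shift tool mm [43.3  2.5 56. ]
turn tool [-0.001  0.     0.002]
rim [ 289  101   71  117 2180] (array([560.6, 207.7]), array([112.6,  64. ]), 76.5)
block (array([583.9, 306.7]), array([ 61.6, 127.7]), 76.4)
```

View pics/w1.png

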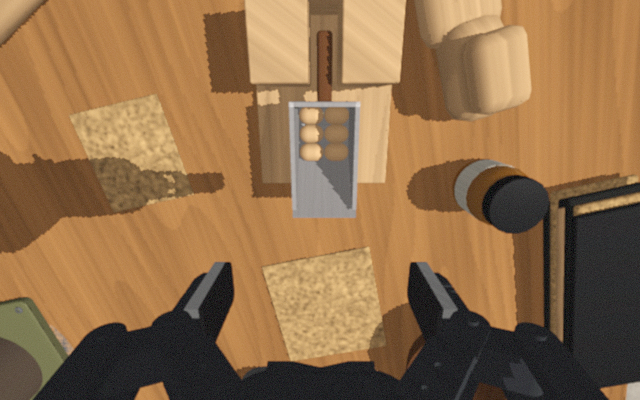

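The wrist view shows the cup centred between the finger lines, rim from (290,102) to (360,217), dock blocks behind it. The rim measures 112.6x64 mm, which fits.

Call:
apply_moves(
  increments=[
    [[14,0,6,0,0,0],[15,0,10,0,0,0],[14,1,20,0,0,0],[0,0,30,0,0,0],[0,0,30,0,0,0]],
  ],
)

```text
t: 3.65
tcp_pos: [0.5616, 0.2296, 0.1587]
ee_rot: [-0.0, 0.784, 0.621, 0.001]
contact_force: [1.1, -0.4, -0.3]
opening: 0.994
grip_force: 0.0
```

Call:
apply_moves(
  increments=[
    [[0,0,25,0,0,0],[0,0,25,0,0,0],[0,0,20,0,0,0],[0,0,15,0,0,0],[0,0,12,0,0,0]],
  ],
)

```text
t: 4.15
tcp_pos: [0.5612, 0.2279, 0.0616]
ee_rot: [-0.0, 0.784, 0.621, -0.0]
contact_force: [-0.6, -0.2, -0.2]
opening: 0.992
grip_force: 0.0
```

```bash
python3 - <<'E'
from h import *
pp,R=state();cy=np.array([-.235,-.972]);cup=np.array([.5658,.232])
go(pp,R,[*(cup+.006*cy),.063],down(cy))
E
```

```text
t 4.15 p [0.5612 0.2279 0.0616] j [-0.31  0.95 -0.27  1.75  0.46  0.51 -1.11] F [-0.6 -0.2 -0.2] op 0.992 grip 0.0
shift tool mm [-0.9  3.5 -1.4]
turn tool [-0.001  0.     0.006]
```

Call:
apply_moves(
  increments=[
    [[0,3.5,0,0,0,0.005],[0,0,0,0,0,0],[0,0,0,0,0,0],[0,0,0,0,0,0],[0,0,0,0,0,0]],
  ],
)

```text
t: 4.65
tcp_pos: [0.5655, 0.2259, 0.064]
ee_rot: [0.0, 0.786, 0.618, 0.001]
contact_force: [-0.6, 1.0, -0.1]
opening: 0.995
grip_force: 0.0
```

Call:
apply_moves(
  increments=[
    [[0,0,0,0,0,0],[0,0,0,0,0,0],[0,0,0,0,0,0],[0,0,0,0,0,0],[0,0,0,0,0,0]],
  ],
  hand=55,
)

```text
t: 5.15
tcp_pos: [0.5652, 0.226, 0.0638]
ee_rot: [0.0, 0.786, 0.619, 0.0]
contact_force: [0.1, -0.2, 5.8]
opening: 0.745
grip_force: 67.1
```

Call:
apply_moves(
  increments=[
    [[0,0,0,0,0,0],[0,0,0,0,0,0],[0,0,-2,0,0,0],[0,0,-4,0,0,0],[0,0,-6,0,0,0]],
  ],
)

```text
t: 5.65
tcp_pos: [0.5646, 0.2255, 0.0749]
ee_rot: [-0.0, 0.786, 0.619, -0.001]
contact_force: [-0.0, -0.1, -3.3]
opening: 0.741
grip_force: 66.3
```

Call:
apply_moves(
  increments=[
    [[0,0,-8,0,0,0],[0,0,-10,0,0,0],[0,0,-12,0,0,0],[0,0,-12,0,0,0],[0,0,-12,0,0,0]],
  ],
)

```text
t: 6.15
tcp_pos: [0.5652, 0.2259, 0.1307]
ee_rot: [0.0, 0.786, 0.619, 0.0]
contact_force: [0.5, -0.6, -2.7]
opening: 0.746
grip_force: 66.3
```

Call:
apply_moves(
  increments=[
    [[0,0,-12,0,0,0],[0,0,-10,0,0,0],[0,0,-6,0,0,0],[0,0,-3,0,0,0],[0,0,0,0,0,0]],
  ],
)

```text
t: 6.65
tcp_pos: [0.5652, 0.2258, 0.1605]
ee_rot: [0.0, 0.786, 0.619, 0.0]
contact_force: [0.9, -0.3, -2.7]
opening: 0.742
grip_force: 66.3
```

```bash
python3 - <<'E'
from h import *
pp,R=state();cy=np.array([-.235,-.972])
cup=np.array([.513,-.012])
go(pp,R,[*(cup+.006*cy),pp[2]],down(cy))
from workcell import cams
f=cams.grab_frame("scene");cv2.imwrite("pics/s2.png",cv2.resize(f["img"][130:290,200:440,::-1],None,fx=3,fy=3))
E
```

```text
t 6.65 p [0.5652 0.2258 0.1605] j [-0.26  0.81 -0.35  1.7   0.39  0.71 -1.05] F [ 0.9 -0.3 -2.7] op 0.742 grip 66.3
shift tool mm [-249.4    5.2   -0. ]
turn tool [ 0. -0.  0.]
```

View pics/s2.png

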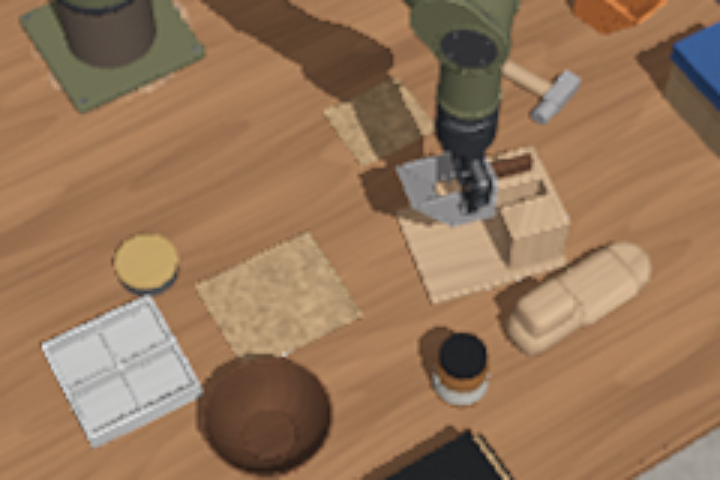

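The view shows the cup lifted clear of the dock, upright in the gripper. The mat is at (280,300) and the bowl at (265,415).

Call:
apply_moves(
  increments=[
    [[-5,0,0,0,0,0],[-10,0,0,0,0,0],[-15,1,0,0,0,0],[-20,1,0,0,0,0],[-25,0,0,0,0,0]],
  ],
)

```text
t: 7.2
tcp_pos: [0.5491, 0.151, 0.1601]
ee_rot: [0.0, 0.786, 0.619, -0.0]
contact_force: [-0.3, 0.4, -3.1]
opening: 0.743
grip_force: 66.3
```

Call:
apply_moves(
  increments=[
    [[-25,1,0,0,0,0],[-25,1,0,0,0,0],[-25,1,0,0,0,0],[-25,0,0,0,0,0],[-22,0,0,0,0,0]],
  ],
)

```text
t: 7.7
tcp_pos: [0.5226, 0.0299, 0.1602]
ee_rot: [0.0, 0.786, 0.618, -0.001]
contact_force: [-0.2, 0.3, -3.1]
opening: 0.742
grip_force: 66.3
```

Call:
apply_moves(
  increments=[
    [[-20,0,4,0,0,0],[-15,0,8,0,0,0],[-10,0,12,0,0,0],[-5,0,14,0,0,0],[-2,0,16,0,0,0]],
  ],
)

```text
t: 8.2
tcp_pos: [0.5111, -0.0192, 0.1057]
ee_rot: [0.0, 0.786, 0.618, -0.0]
contact_force: [-0.8, 0.1, -3.5]
opening: 0.745
grip_force: 66.3
```

Call:
apply_moves(
  increments=[
    [[0,0,14,0,0,0],[0,0,12,0,0,0],[0,0,10,0,0,0],[0,0,6,0,0,0],[0,0,3,0,0,0]],
  ],
)

```text
t: 8.7
tcp_pos: [0.5114, -0.0173, 0.0607]
ee_rot: [-0.0, 0.786, 0.619, -0.0]
contact_force: [-1.1, 0.6, -2.6]
opening: 0.741
grip_force: 66.3
```

```bash
python3 - <<'E'
from h import *
pp,R=state();cy=np.array([-.235,-.972])
cup=np.array([.513,-.012])
go(pp,R,[*(cup+.006*cy),.0555],down(cy))
E
```

```text
t 8.7 p [ 0.5114 -0.0173  0.0607] j [ 0.07  0.88 -0.2   2.03  0.59  0.28 -0.88] F [-1.1  0.6 -2.6] op 0.741 grip 66.3
shift tool mm [-0.4  0.3  5.2]
turn tool [-0.     0.     0.001]
```

Call:
apply_moves(
  increments=[
    [[0,0,2,0,0,0],[0,0,2,0,0,0],[0,0,0.5,0,0,0],[0,0,0,0,0,0],[0,0,0,0,0,0]],
  ],
)

```text
t: 9.2
tcp_pos: [0.5116, -0.0174, 0.057]
ee_rot: [0.0, 0.786, 0.619, 0.0]
contact_force: [0.8, -0.1, -2.3]
opening: 0.748
grip_force: 66.3
```

Call:
apply_moves(
  increments=[
    [[0,0,1,0,0,0],[0,0,0,0,0,0],[0,0,0.5,0,0,0],[0,0,0,0,0,0],[0,0,0,0,0,0]],
  ],
)

```text
t: 9.7
tcp_pos: [0.5115, -0.0174, 0.0557]
ee_rot: [0.0, 0.786, 0.619, 0.0]
contact_force: [-0.3, -0.6, 5.9]
opening: 0.741
grip_force: 67.0
```

Contact with the mat is confirmed. Releasing, then lifting clear.

Call:
apply_moves(
  increments=[
    [[0,0,0,0,0,0],[0,0,0,0,0,0],[0,0,0,0,0,0],[0,0,0,0,0,0],[0,0,0,0,0,0]],
  ],
  hand=85,
)

```text
t: 10.2
tcp_pos: [0.5115, -0.0174, 0.0552]
ee_rot: [0.0, 0.786, 0.619, -0.0]
contact_force: [-0.5, 0.5, -0.3]
opening: 0.993
grip_force: 0.0
```

Call:
apply_moves(
  increments=[
    [[0,0,-8,0,0,0],[0,0,-15,0,0,0],[0,0,-25,0,0,0],[0,0,-30,0,0,0],[0,0,-30,0,0,0]],
  ],
)

```text
t: 10.7
tcp_pos: [0.5111, -0.0175, 0.1648]
ee_rot: [-0.0, 0.786, 0.619, -0.0]
contact_force: [0.8, -0.4, -0.2]
opening: 0.996
grip_force: 0.0
```

Call:
apply_moves(
  increments=[
    [[35,0,-30,0,0,0],[40,0,-20,0,0,0],[40,0,-5,0,0,0],[20,0,0,0,0,0],[0,0,0,0,0,0]],
  ],
)

```text
t: 11.2
tcp_pos: [0.5435, 0.1186, 0.2195]
ee_rot: [-0.001, 0.784, 0.621, 0.002]
contact_force: [-0.3, -1.0, 0.6]
opening: 0.996
grip_force: 0.0
```

```bash
python3 - <<'E'
from h import *
pp,R=state();cy=np.array([-.235,-.972])
from workcell import cams
for n in ["top","wrist"]:
    f=cams.grab_frame(n);np.savez(n+"3.npz",**f);P=cloud(f);cv2.imwrite(f"pics/{n}3.png",f["img"][:,:,::-1])
    s=cv2.cvtColor(f["img"],cv2.COLOR_RGB2HSV)[...,1];d=np.hypot(P[...,0]-.513,P[...,1]+.02)
    m=((P[...,2]>.066)&(P[...,2]<.082)&(s<75)&(d<.12)).astype(np.uint8);k,l,st,ce=cv2.connectedComponentsWithStats(m,connectivity=8)
    for i in range(1,k):
        if st[i,4]>50: print(n,"rim",st[i],rect(P[l==i]),P[l==i][:,2].mean().round(4))
    m=(P[...,2]>.055)&(P[...,2]<.075)&(np.hypot(P[...,0]-.53,P[...,1]-.055)<.05)&(s>80)
    if m.sum()>20: print(n,"handle",m.sum(),rect(P[m]),np.median(P[m][:,2]).round(4))
E
```

```text
t 11.2 p [0.5435 0.1186 0.2195] j [-0.04  0.67 -0.42  1.81  0.38  0.74 -0.9 ] F [-0.3 -1.   0.6] op 0.996 grip 0.0
wrist rim [ 289  287   64   75 1175] (array([510.3, -25.4]), array([92.3, 64. ]), 76.3) 0.074
wrist rim [306 362  28   5  68] (array([496.3, -79.2]), array([ 4.3, 30.4]), 76.1) 0.0672
wrist handle 802 (array([539.8,  44.5]), array([60.1, 38.6]), 77.0) 0.0676
```

View pics/wrist3.png

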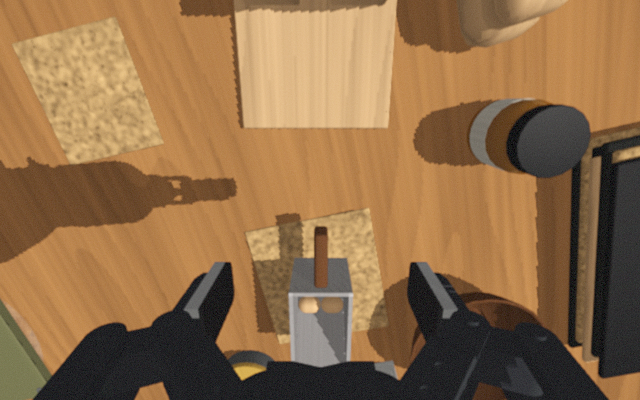

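The wrist view shows the cup standing on the mat, rim front at (320,290), handle at (320,255), toggles inside. It has been released. Next I'll check how the joints respond to a tilt.

Call:
apply_moves(
  increments=[
    [[0,0,-10,0,-0.12,0],[0,0,0,0,-0.12,0],[0,0,0,0,-0.12,0],[0,0,0,0,-0.12,0],[0,0,0,0,-0.12,0]],
  ],
)

```text
t: 11.8
tcp_pos: [0.5433, 0.112, 0.2292]
ee_rot: [0.185, 0.751, 0.589, -0.234]
contact_force: [0.4, 0.7, -0.3]
opening: 0.995
grip_force: 0.0
```

```bash
python3 - <<'E'
from h import *
pp,R=state();print(R.as_matrix().round(3)[:,2])
f=load("wrist3");P=cloud(f);h=cv2.cvtColor(f["img"],cv2.COLOR_RGB2HSV)
m=(P[...,2]>.06)&(P[...,2]<.075)&(np.hypot(P[...,0]-.53,P[...,1]-.055)<.06)
m[:, :300]=0;m[:,345:]=0;m[:220]=0;m[295:]=0
print(m.sum(),np.median(h[m],0)); m&=(h[...,2]<130)&(h[...,1]>90);print(m.sum(),rect(P[m]),P[m].mean(0).round(4))
E
```

```text
t 11.8 p [0.5433 0.112  0.2292] j [-0.43  0.82 -0.18  1.56  0.55  1.3  -1.12] F [ 0.4  0.7 -0.3] op 0.995 grip 0.0
[-0.134 -0.554 -0.822]
1099 [ 12. 147. 116.]
700 (array([527.5,  47.3]), array([60.1, 13.3]), 76.9) [0.5279 0.0492 0.0674]
```

```bash
cat > kin.py <<'E'
import numpy as np,itertools
from scipy.optimize import least_squares
from scipy.spatial.transform import Rotation as Ro
from h import down
D=[([1.34079,.6899,-.19453,1.56624,.15731,.90248,-.2151],[.16279,-.60287,.25556],[-.0008,.9913,.13156,-.0002]),
([-.17,.65,-.41,1.7,.32,.86,-.94],[.5507,.1848,.256],[0,.785,.619,0]),
([-.31,.95,-.27,1.75,.46,.51,-1.11],[.5612,.2279,.0616],[0,.784,.621,0]),
([.07,.88,-.2,2.03,.59,.28,-.88],[.5114,-.0173,.0607],[0,.786,.619,0]),
([-.04,.67,-.42,1.81,.38,.74,-.9],[.5435,.1186,.2195],[-.001,.784,.621,.002]),
([-.43,.82,-.18,1.56,.55,1.3,-1.12],[.5433,.112,.2292],[.185,.751,.589,-.234])]
def fk(j,s,L,c):
    R=Ro.from_euler('z',-j[0]);p=np.array([0,0,L[0]])
    R=R*Ro.from_euler('YZ',[j[1],s[0]*j[2]]);p=p+R.apply([0,0,L[1]])
    R=R*Ro.from_euler('YZ',[j[3],s[1]*j[4]]);p=p+R.apply([0,0,L[2]])
    R=R*Ro.from_euler('YZ',[j[5],s[2]*j[6]+c]);p=p+R.apply([0,0,L[3]]);return p,R
def q2(q): return Ro.from_quat([q[1],q[2],q[3],q[0]])
def res(x,s):
    r=[]
    for j,p,q in D:
        a,R=fk(j,s,x[:4],x[4]);r+=list(a-p)+list(.3*(q2(q).inv()*R).as_rotvec())
    return r
best=min((least_squares(res,[.35,.44,.44,.2,c],args=(s,)) for s in itertools.product([1,-1],repeat=3) for c in[0,1.57,-1.57,3.1] if not globals().__setitem__('S',s) or True),key=lambda o:o.cost)
# recover signs
S=min(itertools.product([1,-1],repeat=3),key=lambda s:np.sum(np.square(res(best.x,s))))
lo=np.array([-3.01,-.46,-1.47,.13,-1,.04,-2.66]);hi=np.array([3.01,2.08,1.51,2.56,4.14,2.09,2.66])
def ik(p,R,j0):
    f=lambda j:np.r_[(fk(j,S,best.x[:4],best.x[4])[0]-p)*10,(R.inv()*fk(j,S,best.x[:4],best.x[4])[1]).as_rotvec(),.01*(np.array(j)-j0)]
    o=least_squares(f,np.clip(j0,lo+.06,hi-.06),bounds=(lo+.05,hi-.05));e=f(o.x);return o.x,np.linalg.norm(e[:3])*100,np.linalg.norm(e[3:6])
E
python3 - <<'E'
from kin import *
print(best.x.round(3),S,best.cost,np.abs(best.fun).max())
bowl=np.array([.674,-.123])
for yaw in [0,-30,30,60]:
  cy0=np.array([-.235,-.972])
  cy=Ro.from_euler('z',yaw,degrees=True).apply([*cy0,0])[:2]
  for th in [35,50,65]:
    j=np.array(D[5][0])
    Rg=down(cy0)*Ro.from_euler('y',-th,degrees=True);hp=np.array([.528,.0515,.055])
    jg,a,b=ik(hp-Rg.apply([0,0,.006]),Rg,j)
    out=[f"grasp {a:.0f}mm {b:.2f}"]
    jj=jg
    for phi in [0,40,80,110]:
        R=down(cy)*Ro.from_euler('y',phi-th,degrees=True)
        p=np.array([*(bowl-.008*cy),.235 if phi else .2]);jj,a,b=ik(p-R.apply([0,0,.006]),R,jj);out.append(f"{phi}:{a:.0f}mm {b:.2f}")
    print(yaw,th,*out,jg.round(2),jj.round(2))
E
```

```text
[0.277 0.633 0.268 0.352 1.569] (-1, -1, -1) 0.0030805318165169197 0.03911137565171763
0 35 grasp 0mm 0.00 0:0mm 0.00 40:0mm 0.00 80:0mm 0.00 110:0mm 0.00 [-0.37  1.03 -0.1   1.78  0.73  0.9  -1.31] [ 0.99  1.39 -1.27  1.31 -0.1   1.03  0.12]
0 50 grasp 0mm 0.00 0:0mm 0.00 40:0mm 0.00 80:0mm 0.00 110:0mm 0.00 [-0.48  1.15 -0.04  1.63  0.71  1.16 -1.31] [ 0.93  1.22 -1.13  1.32 -0.04  1.01  0.05]
0 65 grasp 0mm 0.00 0:0mm 0.00 40:0mm 0.00 80:0mm 0.00 110:0mm 0.00 [-0.55  1.29  0.02  1.48  0.7   1.4  -1.29] [ 0.84  1.07 -0.98  1.32  0.03  1.01 -0.04]
-30 35 grasp 0mm 0.00 0:0mm 0.00 40:0mm 0.00 80:0mm 0.00 110:1mm 0.03 [-0.37  1.03 -0.1   1.78  0.73  0.9  -1.31] [ 1.12  1.35 -1.3   1.95 -0.95  0.09  0.84]
-30 50 grasp 0mm 0.00 0:0mm 0.00 40:0mm 0.00 80:0mm 0.00 110:0mm 0.00 [-0.48  1.15 -0.04  1.63  0.71  1.16 -1.31] [ 1.04  1.13 -1.14  1.93 -0.33  0.09  0.06]
-30 65 grasp 0mm 0.00 0:3mm 0.10 40:0mm 0.00 80:0mm 0.00 110:0mm 0.00 [-0.55  1.29  0.02  1.48  0.7   1.4  -1.29] [ 0.75  0.84 -0.5   1.81 -0.95  0.47  0.53]
30 35 grasp 0mm 0.00 0:0mm 0.00 40:0mm 0.00 80:0mm 0.00 110:1mm 0.03 [-
[... 172 characters left out ...]
4  1.63  0.71  1.16 -1.31] [ 0.64  1.34 -1.12  0.53  0.08  1.95  0.25]
30 65 grasp 0mm 0.00 0:0mm 0.00 40:0mm 0.00 80:0mm 0.00 110:0mm 0.00 [-0.55  1.29  0.02  1.48  0.7   1.4  -1.29] [ 0.64  1.22 -1.11  0.73  0.24  1.76  0.22]
60 35 grasp 0mm 0.00 0:0mm 0.00 40:0mm 0.00 80:5mm 0.16 110:14mm 0.47 [-0.37  1.03 -0.1   1.78  0.73  0.9  -1.31] [ 0.62  1.38 -1.08  0.47 -0.    2.04  0.46]
60 50 grasp 0mm 0.00 0:0mm 0.00 40:0mm 0.00 80:0mm 0.00 110:10mm 0.33 [-0.48  1.15 -0.04  1.63  0.71  1.16 -1.31] [ 0.52  1.26 -0.77  0.47  0.    2.04  0.7 ]
60 65 grasp 0mm 0.00 0:0mm 0.00 40:0mm 0.00 80:0mm 0.00 110:5mm 0.16 [-0.55  1.29  0.02  1.48  0.7   1.4  -1.29] [ 0.42  1.18 -0.54  0.45  0.01  2.04  0.85]
```

Call:
apply_moves(
  increments=[
    [[0,0,0,0,-0.09,0],[0,0,0,0,-0.09,0],[0,0,0,0,-0.09,0],[0,0,0,0,0,0],[0,0,0,0,0,0]],
  ],
)

```text
t: 12.3
tcp_pos: [0.5431, 0.1125, 0.2282]
ee_rot: [0.26, 0.713, 0.56, -0.331]
contact_force: [0.6, -0.2, 0.3]
opening: 0.993
grip_force: 0.0
```

```bash
cat > g.py <<'E'
from h import *
cy=np.array([-.235,-.972]);hp=np.array([.5285,.0510,.055])
def grasp(back,th=50):
    pp,R=state();Rt=down(cy)*Ro.from_euler('y',-th,degrees=True);go(pp,R,hp-Rt.apply([0,0,.006+back]),Rt)
E
python3 -c "
from g import *
grasp(.08)"
```

```text
t 12.3 p [0.5431 0.1125 0.2282] j [-0.53  0.94 -0.1   1.46  0.6   1.52 -1.14] F [ 0.6 -0.2  0.3] op 0.993 grip 0.0
shift tool mm [91.9  0.3 73.9]
turn tool [-0.001 -0.002 -0.001]
```

Call:
apply_moves(
  increments=[
    [[15,0,12,0,0,0],[20,0,16,0,0,0],[20,0,16,0,0,0],[20,0,16,0,0,0],[17,0,14,0,0,0]],
  ],
)

```text
t: 12.8
tcp_pos: [0.5437, 0.1151, 0.109]
ee_rot: [0.26, 0.713, 0.56, -0.331]
contact_force: [-0.6, 0.0, -0.3]
opening: 0.997
grip_force: 0.0
```

Call:
apply_moves(
  increments=[
    [[0,0,10,0,0,0],[0,0,15,0,0,0],[0,0,15,0,0,0],[0,0,0,0,0,0],[0,0,0,0,0,0]],
  ],
)

```text
t: 13.3
tcp_pos: [0.537, 0.0861, 0.0853]
ee_rot: [0.261, 0.713, 0.56, -0.331]
contact_force: [1.2, -0.1, 1.0]
opening: 0.996
grip_force: 0.0
```

```bash
python3 -c "
from g import *
grasp(0)
from workcell import cams
f=cams.grab_frame('wrist');cv2.imwrite('pics/w4.png',f['img'][:,:,::-1])"
```

```text
t 13.3 p [0.537  0.0861 0.0853] j [-0.51  1.13 -0.09  1.53  0.66  1.29 -1.27] F [ 1.2 -0.1  1. ] op 0.996 grip 0.0
shift tool mm [-0.1  0.  41.1]
turn tool [-0.    -0.003 -0.001]
```

View pics/w4.png

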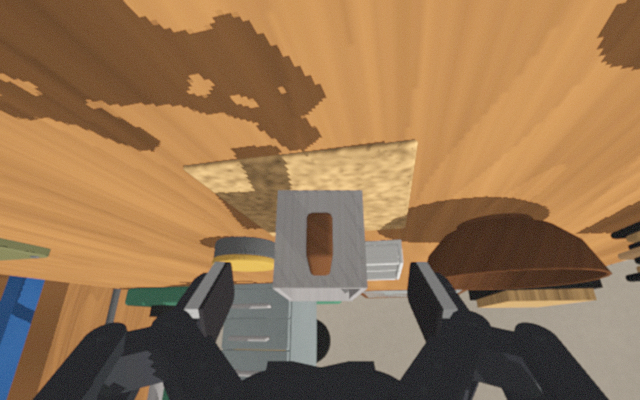

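The wrist view shows the handle at (320,243), centred between the fingers at columns 210 and 435. Advancing and closing.

Call:
apply_moves(
  increments=[
    [[0,0,10,0,0,0],[0,0,12,0,0,0],[0,0,12,0,0,0],[0,0,7,0,0,0],[0,0,0,0,0,0]],
  ],
)

```text
t: 13.85
tcp_pos: [0.5285, 0.0546, 0.0575]
ee_rot: [0.261, 0.712, 0.56, -0.333]
contact_force: [0.2, -0.5, -0.2]
opening: 0.997
grip_force: 0.0
```

Call:
apply_moves(
  increments=[
    [[0,0,0,0,0,0],[0,0,0,0,0,0],[0,0,0,0,0,0],[0,0,0,0,0,0],[0,0,0,0,0,0]],
  ],
  hand=5,
)

```text
t: 14.35
tcp_pos: [0.5294, 0.0566, 0.0582]
ee_rot: [0.261, 0.713, 0.561, -0.331]
contact_force: [0.0, -0.5, 1.8]
opening: 0.154
grip_force: 58.3
```

Call:
apply_moves(
  increments=[
    [[0,0,0,0,0,0],[0,0,0,0,0,0],[0,0,0,0,0,0],[0,0,0,0,0,0],[0,0,0,0,0,0]],
  ],
)

```text
t: 14.85
tcp_pos: [0.5294, 0.0566, 0.0582]
ee_rot: [0.261, 0.713, 0.561, -0.331]
contact_force: [0.1, 2.6, 3.3]
opening: 0.154
grip_force: 58.8
```

```bash
python3 -c "
from g import *
grasp(0)
pp,R=state()
print('up in tool per mm',R.inv().apply([0,0,1]).round(3))
b=np.array([.674,-.123]); Rt=R
hv=np.array([*(b-.10*cy),.25])
print('to pre-pour (handle):');go(pp,R,hv-R.apply([0,0,.006]),Rt)
"
```

```text
t 14.85 p [0.5294 0.0566 0.0582] j [-0.49  1.15 -0.07  1.59  0.7   1.21 -1.31] F [0.1 2.6 3.3] op 0.154 grip 58.8
shift tool mm [-1.2  0.4  0.3]
turn tool [ 0.001 -0.003  0.   ]
t 14.85 p [0.5294 0.0566 0.0582] j [-0.49  1.15 -0.07  1.59  0.7   1.21 -1.31] F [0.1 2.6 3.3] op 0.154 grip 58.8
up in tool per mm [-0.764  0.    -0.645]
to pre-pour (handle):
shift tool mm [-172.7  182.8  -98.6]
turn tool [0. 0. 0.]
```

Call:
apply_moves(
  increments=[
    [[-2,0,-2,0,0,0],[-4,0,-3,0,0,0],[-8,0,-7,0,0,0],[-12,0,-10,0,0,0],[-15,0,-13,0,0,0]],
  ],
)

```text
t: 15.35
tcp_pos: [0.5291, 0.0565, 0.113]
ee_rot: [0.261, 0.712, 0.561, -0.331]
contact_force: [-0.5, 0.0, -2.5]
opening: 0.154
grip_force: 58.5
```

Call:
apply_moves(
  increments=[
    [[-18,0,-15,0,0,0],[-18,0,-15,0,0,0],[-18,0,-15,0,0,0],[-18,0,-15,0,0,0],[-12,0,-10,0,0,0]],
  ],
)

```text
t: 15.85
tcp_pos: [0.5294, 0.0558, 0.2239]
ee_rot: [0.261, 0.713, 0.561, -0.33]
contact_force: [-0.0, -0.0, -3.4]
opening: 0.153
grip_force: 58.5
```

Call:
apply_moves(
  increments=[
    [[-8,5,-7,0,0,0],[-3,12,-2,0,0,0],[-3,18,3,0,0,0],[-4,22,4,0,0,0],[-4,25,4,0,0,0]],
  ],
)

```text
t: 16.35
tcp_pos: [0.6056, 0.0213, 0.2367]
ee_rot: [0.26, 0.712, 0.561, -0.332]
contact_force: [0.1, 0.8, -2.3]
opening: 0.157
grip_force: 58.5
```

Call:
apply_moves(
  increments=[
    [[-4,25,4,0,0,0],[-4,25,4,0,0,0],[-4,22,4,0,0,0],[-2,18,2,0,0,0],[0,9,0,0,0,0]],
  ],
)

```text
t: 16.85
tcp_pos: [0.6974, -0.0229, 0.238]
ee_rot: [0.261, 0.713, 0.56, -0.332]
contact_force: [-0.3, -0.4, -3.4]
opening: 0.157
grip_force: 58.6
```

```bash
python3 - <<'E'
from g import *
pp,R=state()
b=np.array([.674,-.123]);go(pp,R,np.array([*(b-.10*cy),.235])-R.apply([0,0,.006]),down(cy)*Ro.from_euler('y',-50,degrees=True))
from workcell import cams
f=cams.grab_frame("scene");cv2.imwrite("pics/s5.png",cv2.resize(f["img"][130:310,180:420,::-1],None,fx=3,fy=3))
E
```

```text
t 16.85 p [ 0.6974 -0.0229  0.238 ] j [-0.31  1.06 -0.04  1.09  0.73  1.58 -0.8 ] F [-0.3 -0.4 -3.4] op 0.157 grip 58.6
shift tool mm [ 0.5  0.7 -1.9]
turn tool [-0.002 -0.001 -0.001]
```

View pics/s5.png

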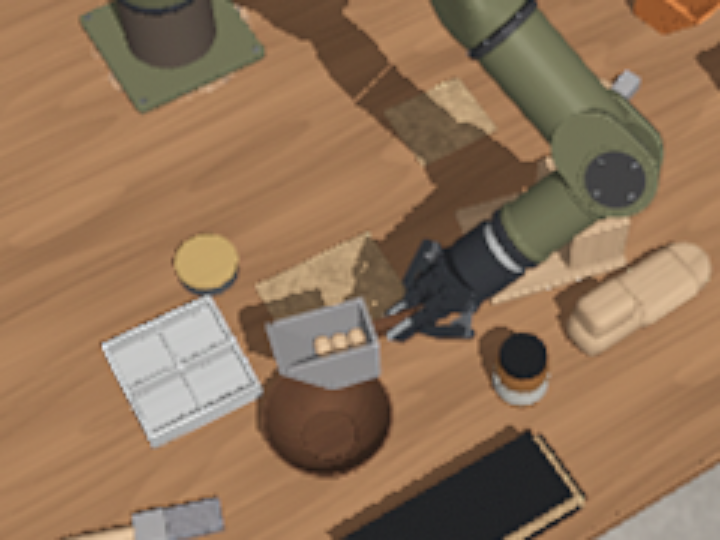

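The view shows the cup held level by the handle beside the bowl at (325,415), with the toggles visible at (340,342). Tipping the first 60° in place.

Call:
apply_moves(
  increments=[
    [[0,0,0,0,0.05,0],[0,0,0,0,0.1,0],[0,0,0,0,0.12,0],[0,0,0,0,0.12,0],[0,0,0,0,0.12,0]],
  ],
)

```text
t: 17.4
tcp_pos: [0.6961, -0.0205, 0.2387]
ee_rot: [0.109, 0.773, 0.609, -0.14]
contact_force: [0.1, -0.4, -4.2]
opening: 0.156
grip_force: 58.6
```

Call:
apply_moves(
  increments=[
    [[0,0,0,0,0.12,0],[0,0,0,0,0.12,0],[0,0,0,0,0.12,0],[0,0,0,0,0.1,0],[0,0,0,0,0.08,0]],
  ],
)

```text
t: 17.9
tcp_pos: [0.6954, -0.0233, 0.2381]
ee_rot: [-0.056, 0.783, 0.615, 0.07]
contact_force: [-0.1, -0.3, -3.7]
opening: 0.154
grip_force: 59.0
```

```bash
python3 - <<'E'
from g import *
pp,R=state();b=np.array([.674,-.123])
go(pp,R,np.array([*(b-.10*cy),.235])-R.apply([0,0,.006]),down(cy)*Ro.from_euler('y',10,degrees=True))
print("phi",50+np.degrees((down(cy).inv()*R).as_rotvec()[1]))
prev=None
for i in range(11):
    phi=60+4.8*i;off=-.10+.0095*i;Rt=down(cy)*Ro.from_euler('y',phi-50,degrees=True)
    p=np.array([*(b+off*cy),.235])-Rt.apply([0,0,.006])
    if prev: print((prev[1].inv().apply(p-prev[0])*1000).round(1))
    prev=(p,Rt)
E
```

```text
t 17.9 p [ 0.6954 -0.0233  0.2381] j [ 0.3   0.84 -0.53  1.37  0.26  0.97 -0.44] F [-0.1 -0.3 -3.7] op 0.154 grip 59.0
shift tool mm [-2.5  2.6 -3.3]
turn tool [-0.002 -0.005 -0.001]
phi 60.30862729917269
[-9.9  0.  -1.6]
[-9.7 -0.  -2.4]
[-9.5  0.  -3.2]
[-9.2 -0.  -3.9]
[-8.8  0.  -4.6]
[-8.4  0.  -5.3]
[-7.9 -0.  -5.9]
[-7.4  0.  -6.5]
[-6.8 -0.  -7.1]
[-6.2  0.  -7.6]
```

Call:
apply_moves(
  increments=[
    [[-11,1,-2,0,0.08,0],[-10,1,-2,0,0.08,0],[-9.5,0,-3,0,0.08,0],[-9,0,-4,0,0.085,0],[-9,0,-4.5,0,0.085,0]],
  ],
)

```text
t: 18.4
tcp_pos: [0.6853, -0.0725, 0.2364]
ee_rot: [-0.181, 0.752, 0.592, 0.228]
contact_force: [0.7, -0.4, -2.9]
opening: 0.158
grip_force: 59.2
```

Call:
apply_moves(
  increments=[
    [[-8.5,0,-5,0,0.085,0],[-8,0,-6,0,0.085,0],[-7,0,-6.5,0,0.085,0],[-7,0,-7,0,0.085,0],[-6,0,-7.5,0,0.085,0]],
  ],
)

```text
t: 18.9
tcp_pos: [0.6739, -0.1203, 0.2336]
ee_rot: [-0.301, 0.687, 0.541, 0.381]
contact_force: [-0.4, 1.0, -2.8]
opening: 0.152
grip_force: 59.3
```

Call:
apply_moves(
  increments=[
    [[0,0,0,0,0,0],[0,0,0,0,0,0],[0,0,0,0,0,0],[0,0,0,0,0,0],[0,0,0,0,0,0]],
  ],
)

```text
t: 19.4
tcp_pos: [0.6755, -0.1173, 0.2362]
ee_rot: [-0.3, 0.686, 0.542, 0.381]
contact_force: [0.1, -0.3, -2.3]
opening: 0.159
grip_force: 59.3
```

```bash
python3 - <<'E'
from g import *
pp,R=state();b=np.array([.674,-.123])
go(pp,R,np.array([*(b-.005*cy),.235])-R.apply([0,0,.006]))
print("phi",50+np.degrees((down(cy).inv()*R).as_rotvec()[1]))
from workcell import cams
f=cams.grab_frame("scene");cv2.imwrite("pics/s6.png",cv2.resize(f["img"][180:320,200:400,::-1],None,fx=4,fy=4))
E
```

```text
t 19.4 p [ 0.6755 -0.1173  0.2362] j [ 0.91  1.2  -1.03  1.33 -0.1   1.    0.13] F [ 0.1 -0.3 -2.3] op 0.159 grip 59.3
shift tool mm [-1.5 -0.1 -6.1]
phi 108.08160149203113
```

View pics/s6.png

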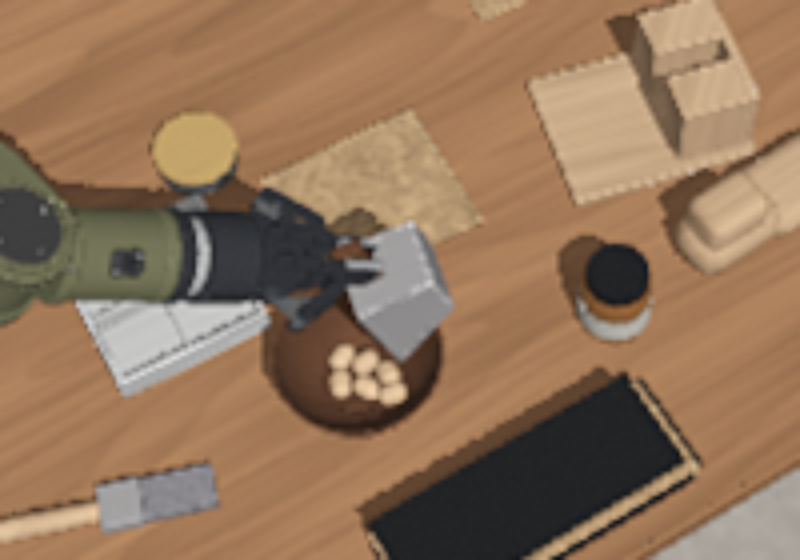

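All six toggles lie in the bowl around (368,375), and the cup is held tipped above it. Raising slightly and un-tipping back.

Call:
apply_moves(
  increments=[
    [[6,0,-4,0,0,0],[8,0,-5,0,0,0],[6,0,-4,0,0,0],[6,0,7.5,0,-0.08,0],[7,0,7,0,-0.08,0]],
  ],
)

```text
t: 19.95
tcp_pos: [0.6799, -0.1017, 0.2619]
ee_rot: [-0.255, 0.716, 0.562, 0.325]
contact_force: [-0.3, 0.3, -1.8]
opening: 0.156
grip_force: 59.2
```

Call:
apply_moves(
  increments=[
    [[7,0,6.5,0,-0.085,0],[8,0,6,0,-0.085,0],[8.5,0,5,0,-0.085,0],[9,0,4.5,0,-0.085,0],[9,0,4,0,-0.085,0]],
  ],
)

```text
t: 20.45
tcp_pos: [0.6912, -0.0518, 0.2694]
ee_rot: [-0.131, 0.768, 0.605, 0.167]
contact_force: [-0.1, 0.7, -2.2]
opening: 0.152
grip_force: 59.2
```

Call:
apply_moves(
  increments=[
    [[9.5,0,3,0,-0.08,0],[10,0,2,0,-0.08,0],[10,0,2,0,-0.08,0],[0,0,0,0,-0.1,0],[0,0,0,0,-0.1,0]],
  ],
)

```text
t: 20.95
tcp_pos: [0.6981, -0.0217, 0.2727]
ee_rot: [0.004, 0.785, 0.619, -0.004]
contact_force: [0.1, -0.2, -3.1]
opening: 0.156
grip_force: 59.2
```

Call:
apply_moves(
  increments=[
    [[0,0,0,0,-0.12,0],[0,0,0,0,-0.12,0],[0,0,0,0,-0.12,0],[0,0,0,0,-0.12,0],[0,0,0,0,-0.12,0]],
  ],
)

```text
t: 21.45
tcp_pos: [0.6983, -0.0209, 0.272]
ee_rot: [0.186, 0.749, 0.59, -0.236]
contact_force: [0.2, -0.3, -2.2]
opening: 0.153
grip_force: 59.2
```

Call:
apply_moves(
  increments=[
    [[0,0,0,0,-0.12,0],[0,0,0,0,-0.08,0],[0,0,0,0,-0.04,0],[0,0,0,0,0,0],[0,0,0,0,0,0]],
  ],
)

```text
t: 21.95
tcp_pos: [0.6983, -0.0239, 0.2716]
ee_rot: [0.255, 0.717, 0.563, -0.323]
contact_force: [0.1, -0.8, -1.8]
opening: 0.154
grip_force: 59.3
```

```bash
cat > c.py <<'E'
from g import *
from workcell import cams
def cupfit():
    pp,R=state()
    f=cams.grab_frame("wrist");P=cloud(f)
    tx=R.apply([1,0,0]);g=pp+R.apply([0,0,.006])
    m=(np.linalg.norm(P-(g+.08*np.array([*cy,0])),axis=-1)<.11)&(f["depth"]>0)
    s=cv2.cvtColor(f["img"],cv2.COLOR_RGB2HSV)[...,1];m&=s<60
    u,v=np.nonzero(m);Q=P[m]
    # back-wall outer face: nearest to gripper, fit plane
    c=np.array([*cy,0])/np.linalg.norm(cy);h=(Q-g)@c;Q2=Q[(h>.015)&(h<.055)&(Q[:,2]<g[2]+.012)&(Q[:,2]>g[2]-.04)]
    for _ in range(3):
        q0=Q2.mean(0);n=np.linalg.svd(Q2-q0,full_matrices=False)[2][2];Q2=Q2[np.abs((Q2-q0)@n)<.002]
    n*=np.sign(n@c)
    print("wall pts",len(Q2),"n",n.round(3),"pitch",np.degrees(np.arcsin(n[2])).round(2),"yaw err",np.degrees(np.cross(c,n)[2]).round(2),"wall dist",((q0-g)@c*1000).round(1))
    return pp,R
E
python3 - <<'E'
from c import *
pp,R=cupfit()
go(pp,R,np.array([*(np.array([.513,-.012])-.064*cy),.235])-R.apply([0,0,.006]),down(cy)*Ro.from_euler('y',-50,degrees=True))
E
```

```text
t 21.95 p [ 0.6983 -0.0239  0.2716] j [-0.29  1.01 -0.08  1.07  0.74  1.62 -0.77] F [ 0.1 -0.8 -1.8] op 0.154 grip 59.3
wall pts 3517 n [-0.237 -0.971 -0.021] pitch -1.19 yaw err -0.09 wall dist 33.9
shift tool mm [  48.4 -183.    -5.7]
turn tool [-0.    -0.025 -0.001]
```

Call:
apply_moves(
  increments=[
    [[2,-8,0,0,-0.01,0],[4,-16,0,0,-0.012,0],[6,-24,-1,0,0,0],[6,-28,-1,0,0,0],[8,-28,-1,0,0,0]],
  ],
)

```text
t: 22.5
tcp_pos: [0.6004, 0.0191, 0.254]
ee_rot: [0.261, 0.713, 0.56, -0.331]
contact_force: [1.3, 0.3, -1.7]
opening: 0.157
grip_force: 59.2
```

Call:
apply_moves(
  increments=[
    [[8,-28,-1,0,0,0],[6,-24,-1,0,0,0],[5,-16,-1,0,0,0],[3,-8,0,0,0,0],[0,-3,0,0,0,0]],
  ],
)

```text
t: 23.0
tcp_pos: [0.5284, 0.0543, 0.2387]
ee_rot: [0.261, 0.712, 0.561, -0.331]
contact_force: [-0.0, -0.5, -2.3]
opening: 0.155
grip_force: 59.3
```

Call:
apply_moves(
  increments=[
    [[5,0,4,0,0,0],[11,0,9,0,0,0],[15,0,13,0,0,0],[19,0,16,0,0,0],[19,0,16,0,0,0]],
  ],
)

```text
t: 23.5
tcp_pos: [0.5287, 0.0534, 0.1457]
ee_rot: [0.261, 0.712, 0.56, -0.332]
contact_force: [1.4, -0.4, -2.0]
opening: 0.156
grip_force: 59.3
```

Call:
apply_moves(
  increments=[
    [[15,0,13,0,0,0],[11,0,9,0,0,0],[8,0,7,0,0,0],[4,0,3,0,0,0],[0,0,0,0,0,0]],
  ],
)

```text
t: 24.0
tcp_pos: [0.5287, 0.0539, 0.0981]
ee_rot: [0.261, 0.712, 0.561, -0.332]
contact_force: [-0.0, 0.5, -1.4]
opening: 0.153
grip_force: 59.2
```

```bash
python3 - <<'E'
from c import *
pp,R=cupfit()
go(pp,R,np.array([.5294,.0566,.0582]),down(cy)*Ro.from_euler('y',-50,degrees=True))
E
```

```text
t 24.0 p [0.5287 0.0539 0.0981] j [-0.46  1.09 -0.12  1.6   0.71  1.27 -1.3 ] F [-0.   0.5 -1.4] op 0.153 grip 59.2
wall pts 3646 n [-0.235 -0.972 -0.001] pitch -0.03 yaw err -0.01 wall dist 34.6
shift tool mm [32.4  0.1 23.5]
turn tool [-0. -0.  0.]
```

Cup is level. Lowering 36 mm, then feeling for contact.

Call:
apply_moves(
  increments=[
    [[8,0,6,0,0,0],[8,0,7,0,0,0],[6,0,5,0,0,0],[4,0,3.5,0,0,0],[2,0,1.5,0,0,0]],
  ],
)

```text
t: 24.55
tcp_pos: [0.5285, 0.0541, 0.0616]
ee_rot: [0.261, 0.712, 0.561, -0.332]
contact_force: [1.2, 0.8, -2.2]
opening: 0.152
grip_force: 59.3
```

Call:
apply_moves(
  increments=[
    [[0.8,0,0.6,0,0,0],[0.8,0,0.6,0,0,0],[0,0,0,0,0,0],[0,0,0,0,0,0],[0,0,0,0,0,0]],
  ],
)

```text
t: 25.05
tcp_pos: [0.5289, 0.0544, 0.0605]
ee_rot: [0.261, 0.712, 0.561, -0.332]
contact_force: [0.1, 0.8, -0.8]
opening: 0.155
grip_force: 59.3
```

Call:
apply_moves(
  increments=[
    [[0.8,0,0.6,0,0,0],[0,0,0,0,0,0],[0.7,0,0.6,0,0,0],[0,0,0,0,0,0],[0,0,0,0,0,0]],
  ],
)

```text
t: 25.55
tcp_pos: [0.5288, 0.0545, 0.0584]
ee_rot: [0.261, 0.712, 0.561, -0.332]
contact_force: [-0.4, 0.8, -0.9]
opening: 0.159
grip_force: 59.3
```

Call:
apply_moves(
  increments=[
    [[0.5,0,0.4,0,0,0],[0,0,0,0,0,0],[0,0,0,0,0,0],[0,0,0,0,0,0],[0,0,0,0,0,0]],
  ],
)

```text
t: 26.05
tcp_pos: [0.5289, 0.0545, 0.0581]
ee_rot: [0.261, 0.712, 0.561, -0.332]
contact_force: [0.3, 2.6, 2.6]
opening: 0.154
grip_force: 59.7
```

```bash
python3 -c "
from c import *
cupfit()"
```

```text
t 26.05 p [0.5289 0.0545 0.0581] j [-0.46  1.15 -0.11  1.59  0.72  1.23 -1.33] F [0.3 2.6 2.6] op 0.154 grip 59.7
wall pts 3623 n [-0.236 -0.972  0.   ] pitch 0.02 yaw err -0.04 wall dist 34.6
```

The cup is in contact and level. Opening, then backing out along the tool axis.

Call:
apply_moves(
  increments=[
    [[0,0,0,0,0,0],[0,0,0,0,0,0],[0,0,0,0,0,0],[0,0,0,0,0,0],[0,0,0,0,0,0]],
  ],
  hand=70,
)

```text
t: 26.6
tcp_pos: [0.5288, 0.0544, 0.0577]
ee_rot: [0.261, 0.712, 0.561, -0.332]
contact_force: [-0.7, -0.8, -0.7]
opening: 0.823
grip_force: 0.0
```

Call:
apply_moves(
  increments=[
    [[0,0,0,0,0,0],[0,0,-10,0,0,0],[0,0,-20,0,0,0],[0,0,-20,0,0,0],[-10,0,-25,0,0,0]],
  ],
)

```text
t: 27.1
tcp_pos: [0.5404, 0.1055, 0.1136]
ee_rot: [0.261, 0.712, 0.561, -0.332]
contact_force: [0.4, 0.0, 0.3]
opening: 0.821
grip_force: 0.0
```

Call:
apply_moves(
  increments=[
    [[-25,0,-15,0,0,0],[-30,0,-15,0,0,0],[-20,0,-10,0,0,0],[0,0,0,0,0,0],[0,0,0,0,0,0]],
  ],
)

```text
t: 27.6
tcp_pos: [0.5368, 0.0876, 0.1972]
ee_rot: [0.261, 0.713, 0.561, -0.331]
contact_force: [-0.5, 0.4, -0.2]
opening: 0.818
grip_force: 0.0
```

```bash
python3 - <<'E'
from g import *
from workcell import cams
state()
f=cams.grab_frame("scene");cv2.imwrite("pics/s7.png",cv2.resize(f["img"][160:310,190:430,::-1],None,fx=3,fy=3))
f=cams.grab_frame("top");P=cloud(f);s=cv2.cvtColor(f["img"],cv2.COLOR_RGB2HSV)[...,1]
m=(P[...,2]>.066)&(P[...,2]<.084)&(s<75)&(np.hypot(P[...,0]-.51,P[...,1]+.03)<.1);print(m.sum(),rect(P[m]) if m.sum()>5 else 0,P[m][:,2].mean())
m=(P[...,2]>.052)&(P[...,2]<.066)&(np.hypot(P[...,0]-.674,P[...,1]+.123)<.12);print("bowl",cv2.minEnclosingCircle((P[m][:,:2]*1000).astype(np.float32)))
E
```

```text
t 27.6 p [0.5368 0.0876 0.1972] j [-0.49  0.96 -0.14  1.53  0.65  1.45 -1.2 ] F [-0.5  0.4 -0.2] op 0.818 grip 0.0
251 (array([505.8, -37.8]), array([113.7,  64.7]), 75.9) 0.07481906650861181
bowl ((673.7395629882812, -120.91307830810547), 79.537353515625)
```

View pics/s7.png

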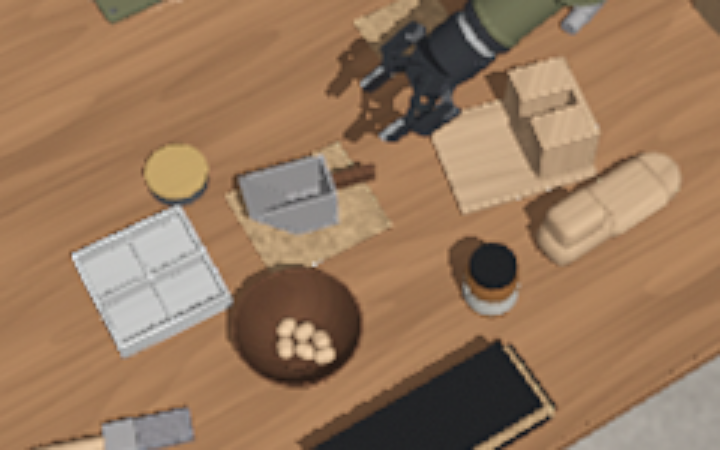

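The empty cup stands on the mat at (290,195), and all six toggles are in the bowl near (305,340). The gripper is clear and the bowl hasn't moved. Cup origin is about (0.512, -0.013), well inside the mat.

```bash
python3 -c "
from workcell import robot
print(robot.job_done())"
```

```text
the job is handed in; nothing more can be done
None
```

The job is handed in at about 28 s of the 69 s allowed: all six toggles are in the bowl, the empty cup stands released near the mat's centre, and the last pictures showed the bowl unmoved and the other things still in place; no verdict was returned.

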